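# Take the filter cartridge out of the quick coupler

### The arm

A 6-joint arm with a two-finger parallel gripper is mounted at the origin on a cart in front of the work surface, level with it; the furniture and walls round the work are solid. World frame = base frame: x ahead of the robot, y to its left, z up, the work surface at z = 0. Lengths are in mm, angles in rad, forces in N, time in s.
With the tool pointing down it reaches from about 250 to 725 mm from the base axis. Payload 4 kg.
Tool frame: the origin (TCP) lies midway between the tips of the shut fingers; the grasp point (between the pads) lies 19 mm behind it (ctrl.tcp_to_grasp is the distance from the TCP to the grasp point, in mm); z points along the fingers, y is the direction in which the jaws open and shut (so a half turn about z gives the same grasp; the last joint's range is limited). The gripper opens to 85 mm and grips with 20 to 120 N. Pads are 22 mm wide; open, the fingers measure 114 mm over their backs; the gripper's body (76 mm by 85 mm) begins 54 mm behind the grasp point. The pads swing forward as they close: fully open they stand 13 mm farther back than shut.
Start: joints at [-1.192, 0.241, 0.005, 1.335, 0, 1.571], TCP at [184.901, -464.555, 231.306] pointing down, gripper open.
Joint ranges: [-2.72, 2.72], [-1.05, 1.87], [-1.09, 1.28], [-1.99, 2.15], [-1.42, 1.44], [-3.14, 3.14]. Speed limits (rad/s): [2.79, 2.79, 3.14, 3.14, 3.14, 3.14].

### API

Orientations are given as [roll, pitch, yaw] about the fixed x, y, z axes, in that order (R = Rz(yaw) Ry(pitch) Rx(roll)).
In Python, from plant import ctrl gives the robot as it stands.
- The arm moves only by the shell command python3 -m creep 'ROWS' [FORCE]. ROWS is JSON, a list of rows, each a list of 3 entries, a list of its own where there are three numbers: the shift along the tool's x, y, z in cm, then the turn, a rotation vector about the tool's x, y, z in units of 5 degrees (1.0 is 5 degrees), then the gripper's target within -1 to 1 (shut at 1, half-way at 0, fully open at -1). A call has 1 to 12 rows; each row is the pose to reach, as a shift and turn from the pose commanded when the call began, along the tool's axes at that moment; what a row does not reach only later rows make up. A row lasts 1/10 s, in which the tool goes at most 50 mm and 8.59 degrees, less where a joint would pass 70% of its speed; a pose out of reach is approached as far as the arm can. A call with a gripper value outside its range is refused whole. The fingers move at their own pace and stop on an object; FORCE is the grip in N (left out, the last holds). Time passes only in rows, so rows that repeat a pose let the fingers close. It gives the time, the measured TCP pose, the force and the opening at its end, in the units of the state.
- ctrl.read_state(): the state, without advancing time (a new reading comes with each control period).
- ctrl.grab_frame(name): name is "side" or "top" or "wrist"; returns a dict with "img" (420x560x3 uint8, red, green, blue), "depth" (420x560 float32, mm along the optical axis (not along the pixel's ray), 0 where there is no reading), "vfov" (degrees; the focal length in pixels is half the picture's height over the tangent of half this angle, whatever the lens; pixels are square), "cx", "cy" (the principal point, pixels), "k1" (the pictures are not rectified: a ray, as slopes to the right and down, at radius r is drawn at 1 + k1 r^2 times it, then the intrinsics apply), "view" (4x4, takes a point from world to camera coordinates); the wrist camera has in their place "mount" (4x4, takes a point from camera to tool coordinates, whose origin is the TCP and whose axes are the flange's). Camera axes: x right, y down, z forward; pixel columns grow to the right and rows downward; lengths in mm; the calibration is good to about 2 mm. A picture is of the moment at which its call begins: read the wrist's pose just before it.
- ctrl.close_job(): hands the job in, once; it reports no verdict.
The state is a dict: "time": time; "qpos": joint angles; "qd": joint speeds; "joint_efforts": joint torques, N m; "ee_pos": TCP position; "tcp_rot": TCP orientation; "contact_force": force on the tool from outside, world axes, zero at the start; "wrist_torque": the same for the moment, N m; "width": finger opening in mm.
Only numpy, scipy, OpenCV 4.12 (cv2) and the standard library are available. Lean on these libraries where they do the work, as an engineer would, in place of code of your own. Each camera call takes 0.05 s, during which the arm holds its last target.

### The job

Release the white filter cartridge from the bench quick coupler: pull the brass spring sleeve up, turn it counter-clockwise (seen from above) from the red mark to the green mark and let it rest there, held open. Then lift the cartridge out and set it down gently, upright on its steel foot, in the grey tray. Finally lift and turn the sleeve back to the red mark so that it springs fully down; leave the loose things round about where they are.

Things in the scene. Friction and masses are not known exactly. Their poses are not given: they have to be found in the camera images.
- coupler: Quick coupler fixed to the bench: aluminium block 90 x 90 x 20 mm, origin at its underside's centre, z up, front -x (within 0.5 rad of facing the robot); a 32 mm brass inlet stub sticks out at +x. A steel column 34 mm across, 62 mm high, stands on its centre with a 25 mm bore, 20 mm deep, and three 3 mm keys on its top. The brass sleeve slides and turns on the column.
- mark_closed (a point): Red dot on the block's top, 34 mm from the axis towards the coupler's -x: the sleeve's red line stands over it when closed.
- mark_open (a point): Green dot on the block's top, 34 mm from the axis, 1.0 rad counter-clockwise (from above) from the red dot: the sleeve's red line stands over it when held open.
- sleeve_lift (a joint): Height of the sleeve above closed, m: 0 closed, 0.0075 held open, 0.013 upper stop. A spring presses it down, 5 N when closed and 8 N at the stop.
- sleeve_turn (a joint): Sleeve turn, rad, counter-clockwise from above positive; stops at -0.09 and 1.12. Closed (within 0.09 of 0), teeth block turning; lifted over 0.010 m it turns freely. Let go at 0.88 to 1.12 it drops 2.5 mm into a rest and stays open at lift 0.0075 (lift over 0.010 again to turn back); let go within 0.09 of 0 it springs fully down; in between it rests on the crown at 0.010.
- sleeve_grip (a point): On the sleeve's axis, 10 mm below its top rim; moves with the sleeve. The sleeve is a round knurled brass ring, 48 to 49 mm across, 40 mm high, underside 34 mm and rim 74 mm above the bench when closed; grip it at any yaw. Three lugs inside its rim overlie the cartridge's lobes and hold it when closed; turned to the green mark they stand in the gaps and the cartridge lifts out.
- cartridge: Loose filter cartridge, 60 mm high, about 60 g; origin at its foot's underside, z along its axis. Steel foot 22 mm across up to 18 mm, three lobes reaching 16 mm from the axis at 18 to 22 mm, then a white cap 24 mm across with a blue band. Starts seated, foot 44 mm above the bench, cap 30 mm above the closed sleeve's rim, 22 mm above the held-open rim.
- cartridge_top (a point): Centre of the cartridge's top face, 60 mm above its foot.
- tray: Shallow grey tray, fixed to the bench, 105 (x) x 140 (y) x 18 mm high outside, walls and floor 4 mm thick; origin at the centre of its underside, z up.
- beaker_100: Loose glass beaker, 52 x 57 x 70 mm, bystander; origin at the centre of its underside.
- dropper_2: Loose pale dropper bottle, 36 mm wide, 97 mm high, bystander.
- pipette_bulb: Loose red rubber pipette bulb, 47 x 84 x 48 mm, bystander.
- rubber_block: Loose cream rubber block, 26 x 62 x 21 mm, bystander.
- marker_pen: Loose marker pen, 140 mm long, 17 mm thick, bystander.
Mind the look-alikes: they are no part of the job. There is more than one size of the coupler; the job needs the larger.

How it is judged:
By the outcome, as a careful person would: the job done as asked, in the order asked, and still so for the second after the job is handed in, with the robot touching nothing.
It also fails if it takes over 66 s, if anything falls off the work surface, if the arm or the gripper's body presses on something with over 40 N, if the wrist force passes 120 N, or if a joint passes its speed limit or range.

## Working session

There is one attempt and no reset: what is moved stays moved. The work goes in short steps, Python scripts to look and compute and a shell command to move; the robot and the scene stay as the last step left them, time stands still between calls to the robot, and variables do not carry over. Pictures are saved under pics/ and viewed, and the job is handed in when it is done.

```bash
ls; mkdir -p pics; cat > h.py <<'E'
import numpy as np, cv2
from plant import ctrl
from scipy.spatial.transform import Rotation as R
def grab(n,save=None):
    s=ctrl.read_state(); f=ctrl.grab_frame(n)
    if n=="wrist":
        T=np.eye(4);T[:3,:3]=R.from_euler('xyz',s['tcp_rot']).as_matrix();T[:3,3]=s['ee_pos']
        f['c2w']=T@np.array(f['mount'])
    else: f['c2w']=np.linalg.inv(np.array(f['view']))
    if save: cv2.imwrite('pics/'+save+'.png',f['img'][:,:,::-1]); np.savez('pics/'+save+'.npz',**f)
    return f
def K(f):
    h=f['img'].shape[0]; fl=h/2/np.tan(np.radians(f['vfov'])/2)
    return np.array([[fl,0,f['cx']],[0,fl,f['cy']],[0,0,1.]]), np.array([f['k1'],0,0,0.])
def slopes(f,uv):
    k,d=K(f); return cv2.undistortPoints(np.float64(uv).reshape(-1,1,2),k,d).reshape(-1,2)
def w_at_z(f,uv,z):
    s=slopes(f,uv); d=np.c_[s,np.ones(len(s))]@f['c2w'][:3,:3].T; o=f['c2w'][:3,3]
    return o+d*((z-o[2])/d[:,2])[:,None]
def cloud(f):
    h,w=f['depth'].shape; v,u=np.mgrid[:h,:w]; s=slopes(f,np.c_[u.ravel(),v.ravel()])
    z=f['depth'].ravel()[:,None]; P=np.c_[s,np.ones(len(s))]*z
    return (P@f['c2w'][:3,:3].T+f['c2w'][:3,3]).reshape(h,w,3)
def proj(f,P):
    k,d=K(f); c=np.linalg.inv(f['c2w']); return cv2.projectPoints(np.float64(P).reshape(-1,1,3),cv2.Rodrigues(c[:3,:3])[0],c[:3,3],k,d)[0].reshape(-1,2)
def load(n): return dict(np.load('pics/'+n+'.npz'))
E
python3 - <<'E'
from h import *
for n in("top","side","wrist"): grab(n,n+"0")
print(ctrl.read_state(),ctrl.tcp_to_grasp)
E
```

```text
pics
{'time': 0.15, 'qpos': array([-1.19199169e+00,  2.41284253e-01,  4.03673188e-03,  1.33520301e+00,
        2.56784601e-05,  1.57078812e+00]), 'qd': array([ 4.03902631e-04, -2.21375538e-03,  2.94195159e-03,  1.14466389e-03,
       -5.01225376e-05,  1.78212585e-03]), 'joint_efforts': array([-4.11249866e-04, -3.72634649e+01,  2.52638429e+01,  1.23569535e-02,
       -4.42865235e-05,  3.86425398e-06]), 'ee_pos': array([ 184.73499968, -464.10535311,  230.5964861 ]), 'tcp_rot': array([-3.13993845e+00, -2.56920018e-05,  3.78812803e-01]), 'contact_force': array([ 0.70176267, -0.20157095, -0.18112264]), 'wrist_torque': array([-0.02975437, -0.02106163, -0.00122185]), 'width': 85.38308990788262} 18.700000000000003
```

View pics/top0.png

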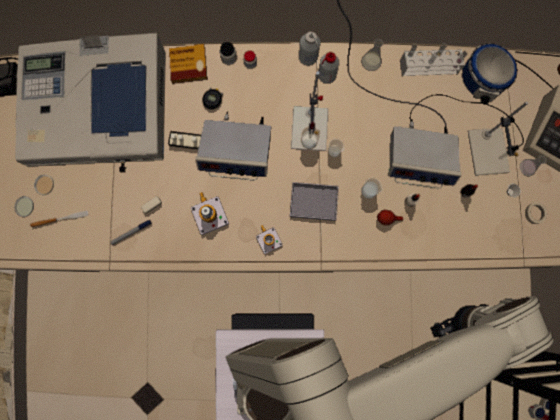

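View pics/side0.png

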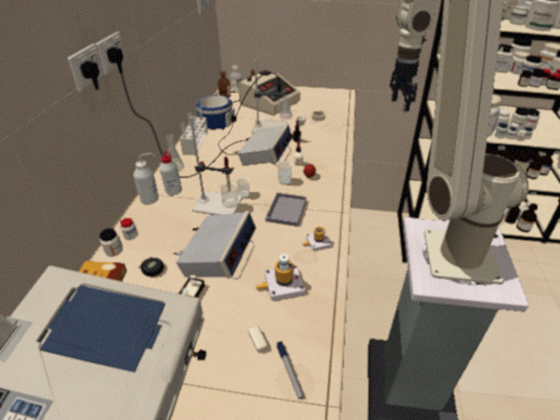

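View pics/wrist0.png

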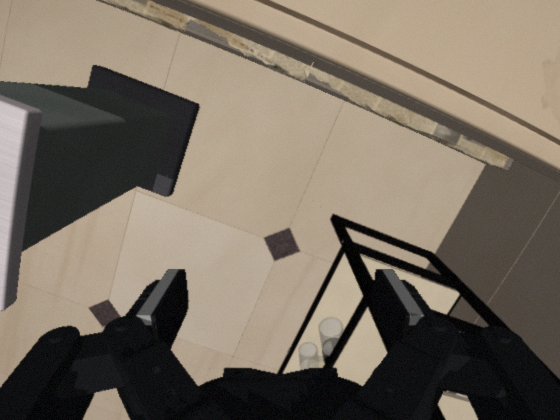

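Coupler candidates in the top view: a larger block at about (209,213) with a white/blue cartridge, and a smaller one at about (268,239). I'll measure and enlarge both.

```bash
python3 - <<'E'
from h import *
f=load('top0'); im=f['img']
c=cv2.resize(im[180:265,130:350],None,fx=3.6,fy=3.6,interpolation=cv2.INTER_CUBIC)
cv2.imwrite('pics/crop0.png',c[:,:,::-1])
C=cloud(f)
for n,p in dict(big=(209,213),small=(268,239),tray=(314,202),trayTL=(293,184),trayTR=(338,187),trayBL=(290,218),trayBR=(335,222)).items():
    print(n,C[p[1],p[0]].round(1), w_at_z(f,[p],18).round(1))
s=load('side0');c=cv2.resize(s['img'][190:400,170:350],None,fx=2.8,fy=2.8,interpolation=cv2.INTER_CUBIC)
cv2.imwrite('pics/crop1.png',c[:,:,::-1])
E
```

```text
big [481.9 168.2  88.6] [[492.9 177.8  18. ]]
small [413.9   1.6  24.1] [[414.5   1.7  18. ]]
tray [ 527.6 -136.9    2.4] [[ 524.8 -135.8   18. ]]
trayTL [580.1 -73.6  17.4] [[579.9 -73.6  18. ]]
trayTR [ 571.4 -209.5   12.5] [[ 570.3 -208.8   18. ]]
trayBL [479.3 -64.1   1.1] [[476.9 -63.7  18. ]]
trayBR [ 467.4 -200.    -5.1] [[ 464.2 -197.4   18. ]]
```

View pics/crop0.png

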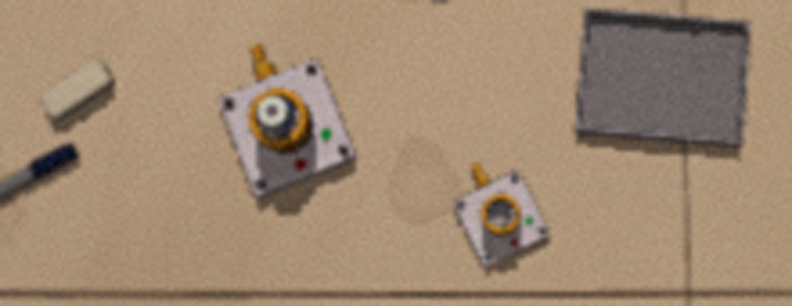

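View pics/crop1.png

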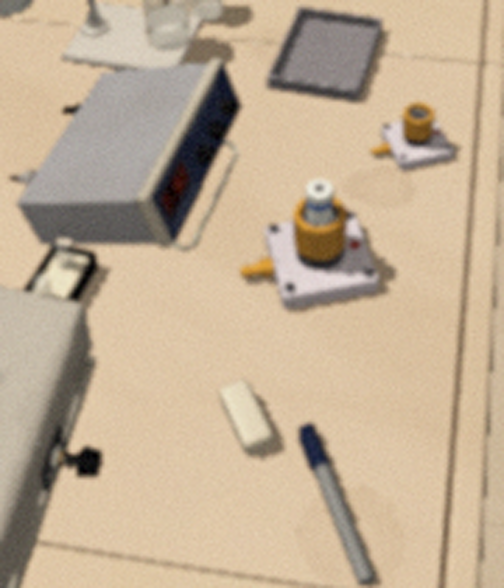

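The larger block at (209,213) is the one to use. It is about 90 mm across and carries the white/blue cartridge; the small one is about 60 mm and has an empty bore. Next I'll measure its pose.

```bash
python3 - <<'E'
from h import *
f=load('top0')
cv=lambda p:(np.array(p)+.5)/3.6-.5+[130,180]
blk=w_at_z(f,cv([(222,97),(316,60),(355,157),(262,197)]),20)
print(blk.round(1),blk.mean(0).round(1))
d=w_at_z(f,cv([(301,163),(327,134)]),20);print('dots',d.round(1))
for x in (blk.mean(0),): print([np.degrees(np.arctan2(*(q-x)[:2][::-1])).round(1) for q in d],[np.linalg.norm((q-x)[:2]) for q in d])
print('cap',w_at_z(f,cv([(273,110)]),104).round(1),'sleeve rim',w_at_z(f,cv([(280,119)]),74).round(1))
t=w_at_z(f,cv([(586,10),(748,20),(741,146),(577,133)]),18);print('tray',t.round(1),t.mean(0).round(1))
sm=w_at_z(f,cv([(457,205),(514,172),(548,237),(490,268)]),15);print(np.linalg.norm(np.diff(sm,axis=0),axis=1),np.linalg.norm(np.diff(blk,axis=0),axis=1))
E
```

```text
[[512.2 231.2  20. ]
 [543.1 153.   20. ]
 [461.6 119.5  20. ]
 [428.6 196.1  20. ]] [486.4 175.   20. ]
dots [[456.7 164.2  20. ]
 [480.8 143.   20. ]]
[np.float64(-160.0), np.float64(-99.8)] [np.float64(31.536856293773333), np.float64(32.503824959672684)]
cap [[487.5 176.3 104. ]] sleeve rim [[485.1 174.8  74. ]]
tray [[ 584.8  -71.9   18. ]
 [ 575.9 -207.2   18. ]
 [ 469.7 -198.9   18. ]
 [ 481.1  -63.5   18. ]] [ 527.9 -135.4   18. ]
[54.23235915 60.55320271 53.87724133] [84.0878646  88.10172886 83.43152513]
```

```bash
cat >> h.py <<'E'
def go(x,y,z,yaw=None):
    s=ctrl.read_state(); M=R.from_euler('xyz',s['tcp_rot'])
    t=M.inv().apply(np.array([x,y,z])-s['ee_pos'])/10
    print('shift cm',t.round(2),'dist',round(np.linalg.norm(t)*10))
    if yaw is not None:
        r=M.inv()*R.from_euler('xyz',[np.pi,0,yaw]); print('turn',(np.degrees(r.as_rotvec())/5).round(2))
E
python3 -c "
from h import *
go(330,-170,240)"; python3 -m creep '[[[12.5,-10,0],[0,0,0],-1],[[23,-21,-0.5],[0,0,0],-1],[[23,-21,-0.5],[0,0,0],-1],[[23,-21,-0.5],[0,0,0],-1],[[23,-21,-0.5],[0,0,0],-1],[[23,-21,-0.5],[0,0,0],-1],[[23,-21,-0.5],[0,0,0],-1]]'; python3 -c "
from h import *
s=ctrl.read_state();print(s['qpos'].round(3),s['tcp_rot'].round(4),s['ee_pos'])"
```

```text
shift cm [ 24.37 -21.95  -0.9 ] dist 328
time: 0.85
ee_pos: [321.9, -180.5, 236.3]
tcp_rot: [-3.141, -0.001, 0.385]
contact_force: [0.8, -1.0, 0.5]
width: 85.4
[-5.120e-01 -2.300e-02 -2.820e-01  1.312e+00  1.000e-03  2.244e+00] [-3.1405e+00 -9.0000e-04  3.8520e-01] [ 321.89894519 -180.49897909  236.34867462]
```

```bash
python3 -c "
from h import *
print(load('wrist0')['mount'].round(2), load('wrist0')['vfov'])
go(486,175,260,1.5)"
```

```text
[[  -0.     -0.95   -0.3    78.38]
 [   1.     -0.     -0.     -0.74]
 [   0.     -0.3     0.95 -142.61]
 [   0.      0.      0.      1.  ]] 66.07240643181795
shift cm [ 28.57 -26.78  -2.31] dist 392
turn [ -0.    -0.02 -12.78]
```

```bash
python3 -m creep '[[[3.5,-3.2,-0.5],[0,0,-1.6],-1],[[7,-6.6,-1],[0,0,-3.2],-1],[[10.5,-10,-1.5],[0,0,-4.8],-1],[[14,-13.3,-1.8],[0,0,-6.4],-1],[[17.5,-16.6,-2],[0,0,-8],-1],[[21,-20,-2.2],[0,0,-9.6],-1],[[25,-23.4,-2.3],[0,0,-11.2],-1],[[28.6,-26.8,-2.3],[0,0,-12.8],-1],[[28.6,-26.8,-2.3],[0,0,-12.8],-1],[[28.6,-26.8,-2.3],[0,0,-12.8],-1],[[28.6,-26.8,-2.3],[0,0,-12.8],-1]]'; python3 -c "
from h import *
grab('wrist','w1')
s=ctrl.read_state();print(s['qpos'].round(3),s['tcp_rot'].round(4),s['ee_pos'])"
```

```text
time: 1.95
ee_pos: [486.9, 169.5, 259.0]
tcp_rot: [-3.14, 0.001, 1.495]
contact_force: [-0.4, 0.4, 0.1]
width: 85.1
[ 0.334  0.262  0.106  1.416 -0.     1.982] [-3.1409e+00  6.0000e-04  1.4939e+00] [486.92782703 169.14238827 259.29762019]
```

View pics/w1.png

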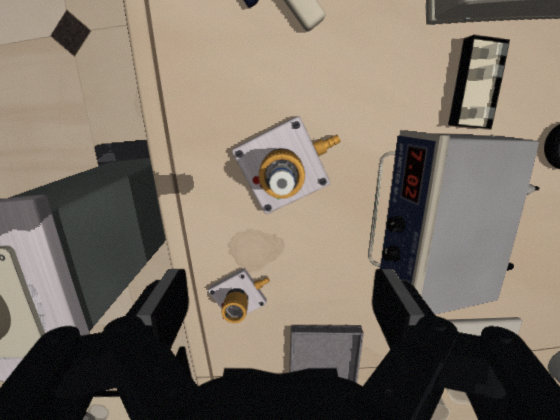

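Wrist view: the large coupler is at (280,170), with its red dot at (257,181) and the cap at (282,183). I'll refine from an enlargement.

```bash
python3 - <<'E'
from h import *
f=load('w1')
c=cv2.resize(f['img'][105:225,220:350],None,fx=5,fy=5,interpolation=cv2.INTER_CUBIC)
cv2.imwrite('pics/crop2.png',c[:,:,::-1])
C=cloud(f)
P=C[105:225,220:350].reshape(-1,3)
for lo,hi in((98,112),(68,80),(14,25)):
    m=(P[:,2]>lo)&(P[:,2]<hi); q=P[m]; print(lo,m.sum(),q.mean(0).round(1),q.min(0).round(1),q.max(0).round(1), (cv2.minAreaRect(q[:,:2].astype(np.float32))))
    if lo<90: print(cv2.minEnclosingCircle(q[:,:2].astype(np.float32)))
E
```

```text
98 493 [488.4 180.3 103.9] [476.9 168.   98.1] [499.8 191.4 106.4] ((488.34808349609375, 179.8320770263672), (23.055952072143555, 22.79046058654785), 36.04351043701172)
68 856 [488.4 182.3  73.4] [464.1 156.2  68.1] [512.6 203.6  80. ] ((488.4032897949219, 179.79713439941406), (47.38916778564453, 48.091224670410156), 84.47632598876953)
((488.26702880859375, 179.5174560546875), 24.676549911499023)
14 3976 [492.7 187.6  19.9] [431.9 122.8  14. ] [560.5 237.2  25. ] ((502.73553466796875, 185.413330078125), (121.97560119628906, 90.73483276367188), 22.50279426574707)
((496.5177917480469, 182.12762451171875), 68.04835510253906)
```

View pics/crop2.png

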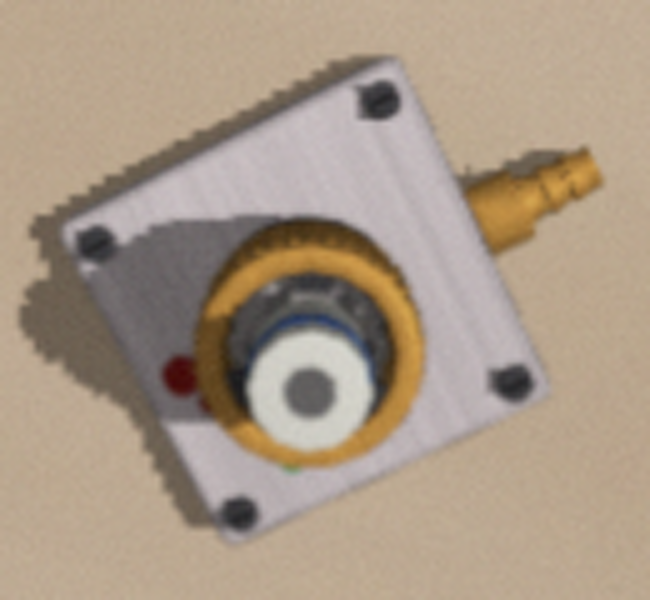

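```bash
python3 - <<'E'
from h import *
for n,b in(('side0',(240,300,255,315)),('top0',(190,225,190,235))):
    f=load(n); C=cloud(f); P=C[b[0]:b[1],b[2]:b[3]].reshape(-1,3)
    for lo,hi in((100,107),(69,80)):
        q=P[(P[:,2]>lo)&(P[:,2]<hi)]
        if len(q): print(n,lo,len(q),q.mean(0).round(1),((q.min(0)+q.max(0))/2).round(1),np.ptp(q,axis=0).round(1))
s=load('side0');c=cv2.resize(s['img'][235:305,245:325],None,fx=7,fy=7,interpolation=cv2.INTER_CUBIC)
cv2.imwrite('pics/crop3.png',c[:,:,::-1])
w=load('w1');print('inlet/corner yaw')
cv5=lambda p:(np.array(p)+.5)/5-.5+[220,105]
b=w_at_z(w,cv5([(65,228),(397,60),(550,390),(230,540)]),20);print(b.round(1),b.mean(0)); print(np.degrees(np.arctan2(*(b[1]-b[0])[:2][::-1])),np.degrees(np.arctan2(*(b[2]-b[3])[:2][::-1])))
print('cap',w_at_z(w,cv5([(310,391)]),104))
r=w_at_z(w,cv5([(180,376)]),20);print('red',r)
go(488,178,140,1.5)
E
```

```text
side0 100 57 [487.4 181.  104.2] [487.5 180.2 103.6] [20.8 24.6  6.6]
side0 69 135 [486.3 186.6  73.3] [487.6 180.2  74.2] [47.1 46.6 10.2]
top0 100 38 [486.6 177.9 103.1] [486.8 178.  103.4] [20.9 22.3  6.2]
top0 69 96 [485.2 175.6  73.1] [487.3 177.6  74. ] [47.9 44.6 10. ]
inlet/corner yaw
[[433.3 204.3  20. ]
 [513.4 236.4  20. ]
 [545.7 156.6  20. ]
 [465.1 124.4  20. ]] [489.37670074 180.41131919  20.        ]
21.848474725995818 21.73845159254831
cap [[488.95352762 179.95642543 104.        ]]
red [[456.80031875 166.79185036  20.        ]]
shift cm [ 0.9   0.05 11.93] dist 120
turn [-0.01  0.01 -0.07]
```

View pics/crop3.png

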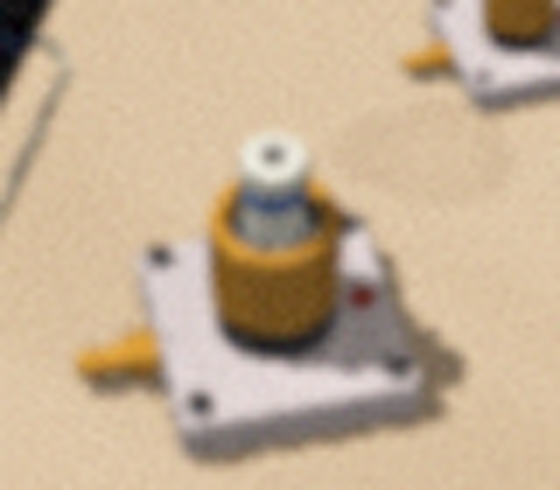

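Three cameras agree on an axis of about (488, 179) and a coupler yaw of about 21.8°. Descending to grip the sleeve.

```bash
python3 -m creep '[[[1,0.05,5],[0,0,0],-1],[[1,0.05,10],[0,0,0],-1],[[1,0.05,10],[0,0,0],-1],[[1,0.05,10],[0,0,0],-1],[[1,0.05,10],[0,0,0],-1],[[1,0.05,10],[0,0,0],-1]]' 20;  python3 -c "
from h import *
go(488,179.2,42,1.5)
print(ctrl.read_state()['qd'].round(3))"
```

```text
time: 2.6
ee_pos: [491.2, 180.7, 162.7]
tcp_rot: [3.136, -0.003, 1.495]
contact_force: [-0.3, 0.4, 0.5]
width: 85.4
shift cm [-0.21 -0.38 12.07] dist 121
turn [ 0.07 -0.03 -0.06]
[ 0.006  0.004 -0.011 -0.006  0.    -0.001]
```

```bash
python3 -m creep '[[[-0.2,-0.3,6],[0,0,0],-1],[[-0.2,-0.3,6],[0,0,0],-1],[[-0.2,-0.3,6],[0,0,0],-1],[[-0.2,-0.3,6],[0,0,0],-1],[[-0.2,-0.3,6],[0,0,0],-1],[[-0.2,-0.3,6],[0,0,0],-1]]' 20;  python3 -c "
from h import *
go(488,179.2,42,1.5)
grab('wrist','w2')
go(488,179.2,42,1.5)
print(ctrl.read_state()['qd'].round(3))"
```

```text
time: 3.2
ee_pos: [487.0, 179.1, 101.0]
tcp_rot: [3.139, -0.001, 1.496]
contact_force: [-0.9, -0.7, 0.4]
width: 85.4
shift cm [0.01 0.08 5.9 ] dist 59
turn [ 0.03 -0.02 -0.05]
shift cm [0.03 0.11 5.87] dist 59
turn [ 0.03 -0.01 -0.05]
[ 0.001  0.004 -0.012 -0.003 -0.002  0.   ]
```

View pics/w2.png

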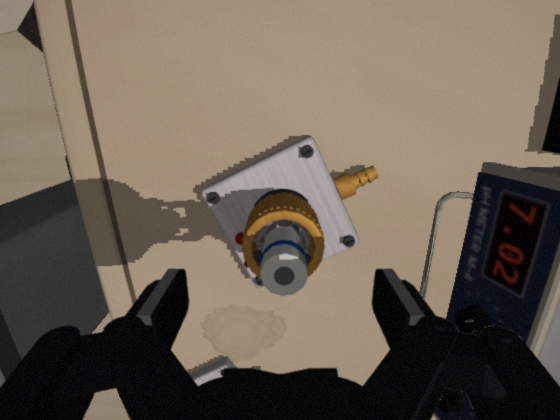

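```bash
python3 - <<'E'
from h import *
f=load('w2'); P=cloud(f)[130:310,200:370].reshape(-1,3)
for lo,hi in((98,108),(68,78)):
    q=P[(P[:,2]>lo)&(P[:,2]<hi)]; print(len(q),q.mean(0).round(1),((q.min(0)+q.max(0))/2).round(1),cv2.minEnclosingCircle(q[:,:2].astype(np.float32)))
E
python3 -m creep '[[[0.05,0.1,3],[0,0,0],-1],[[0.05,0.1,5.9],[0,0,0],-1],[[0.05,0.1,5.9],[0,0,0],-1],[[0.05,0.1,5.9],[0,0,0],-1],[[0.05,0.1,5.9],[0,0,0],-1]]' 20
```

```text
1738 [488.8 181.6 103.6] [488.8 180.  102. ] ((488.49371337890625, 180.05056762695312), 12.023083686828613)
2319 [488.9 187.9  73.1] [488.9 183.   73. ] ((488.71636962890625, 179.9998321533203), 24.519208908081055)
time: 3.75
ee_pos: [488.0, 179.5, 41.9]
tcp_rot: [3.139, -0.001, 1.496]
contact_force: [0.2, 0.2, -0.2]
width: 85.5
```

Now I'll close gently and watch the lateral force.

```bash
python3 -m creep '[[[0,0,0],[0,0,0],1],[[0,0,0],[0,0,0],1],[[0,0,0],[0,0,0],1],[[0,0,0],[0,0,0],1],[[0,0,0],[0,0,0],1],[[0,0,0],[0,0,0],1],[[0,0,0],[0,0,0],1],[[0,0,0],[0,0,0],1]]' 20; python3 -c "
from h import *
s=ctrl.read_state();print(s['wrist_torque'],s['qpos'])"
```

```text
time: 4.55
ee_pos: [488.2, 179.2, 41.5]
tcp_rot: [3.138, -0.001, 1.496]
contact_force: [1.7, -0.7, 5.8]
width: 47.9
[-0.22748741 -0.23282136  0.02581546] [ 3.52085787e-01  4.39668963e-01 -2.42840177e-01  8.85052036e-01
 -5.98306282e-04  1.99812553e+00]
```

```bash
python3 -m creep '[[[0,0,0],[0,0,0],1],[[0,0,0],[0,0,0],1],[[0,0,-0.3],[0,0,0],1],[[0,0,-0.6],[0,0,0],1],[[0,0,-0.9],[0,0,0],1],[[0,0,-1.2],[0,0,0],1],[[0,0,-1.2],[0,0,0],1],[[0,0,-1.2],[0,0,0],1]]' 60; python3 -c "
from h import *
grab('wrist','w3'); s=ctrl.read_state();print(s['ee_pos'],s['contact_force'],s['wrist_torque'])"
```

```text
time: 5.35
ee_pos: [488.1, 179.1, 51.5]
tcp_rot: [3.139, -0.0, 1.496]
contact_force: [6.9, 0.5, -9.0]
width: 47.1
[488.0666006  179.0493858   51.41037082] [ 6.83344435  0.97534696 -9.8433798 ] [ 0.20037495 -1.47326904 -0.01669013]
```

View pics/w3.png

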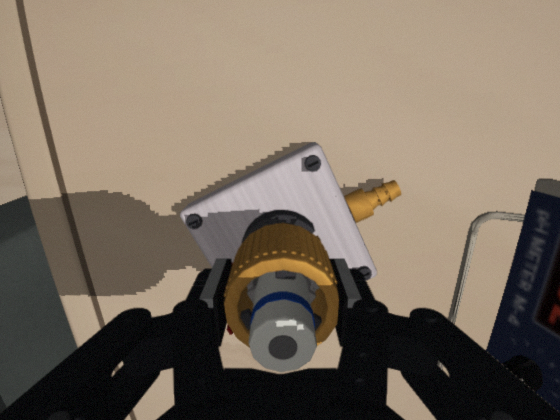

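```bash
python3 - <<'E'
from h import *
for n in('w2','w3'):
    f=load(n); C=cloud(f)
    P=C[130:380,200:370].reshape(-1,3); r=np.hypot(P[:,0]-488.5,P[:,1]-179.8)
    q=P[(r>19)&(r<23)&(P[:,2]>60)&(P[:,2]<100)]; c=P[(r<8)&(P[:,2]>90)&(P[:,2]<120)]
    h,e=np.histogram(q[:,2],np.arange(60,100,1)); print(n,e[h.argmax()],np.median(q[:,2]),np.percentile(q[:,2],[25,75]),np.median(c[:,2]))
E
```

```text
w2 73 73.91069702167107 [73.51869515 74.3009919 ] 104.18403506470482
w3 83 83.30071050837068 [82.91972456 83.67118141] 104.21241425073956
```

```bash
python3 -m creep '[[[0,0,-0.2],[0,0,0],1],[[0,0,-0.2],[0,0,0],1],[[0,0,-0.2],[0,0,0],1]]' 60; python3 - <<'E'
from h import *
n='w4';grab('wrist',n)
f=load(n); C=cloud(f)
P=C[130:380,200:370].reshape(-1,3); r=np.hypot(P[:,0]-488.5,P[:,1]-179.8)
q=P[(r>19)&(r<23)&(P[:,2]>60)&(P[:,2]<100)];print(np.median(q[:,2]))
E
```

```text
time: 5.7
ee_pos: [488.1, 179.0, 53.3]
tcp_rot: [3.14, -0.0, 1.496]
contact_force: [6.6, 0.3, -9.2]
width: 46.9
85.16136324640979
```

```bash
python3 -m creep '[[[0,0,0],[0,0,-1],1],[[0,0,0],[0,0,-2.2],1],[[0,0,0],[0,0,-3.5],1],[[0,0,0],[0,0,-4.8],1],[[0,0,0],[0,0,-6],1],[[0,0,0],[0,0,-7.2],1],[[0,0,0],[0,0,-8.5],1],[[0,0,0],[0,0,-9.8],1],[[0,0,0],[0,0,-11],1],[[0,0,0],[0,0,-11.5],1],[[0,0,0],[0,0,-11.5],1],[[0,0,0],[0,0,-11.5],1]]' 60; python3 - <<'E'
from h import *
n='w5';grab('wrist',n)
f=load(n); C=cloud(f)
P=C[130:380,200:370].reshape(-1,3); r=np.hypot(P[:,0]-488.5,P[:,1]-179.8)
q=P[(r>19)&(r<23)&(P[:,2]>60)&(P[:,2]<100)];print(np.median(q[:,2]))
s=ctrl.read_state();print(s['contact_force'],s['wrist_torque'],s['tcp_rot'],s['qpos'])
E
```

```text
time: 6.95
ee_pos: [487.9, 178.8, 53.2]
tcp_rot: [3.141, 0.002, 2.499]
contact_force: [7.7, 0.9, -9.5]
width: 46.4
84.9938220544377
[ 7.37093205 -0.10224649 -9.21564172] [ 0.03917113 -1.48816809 -0.01888505] [3.14118816e+00 1.66161035e-03 2.49902761e+00] [ 0.35195574  0.42567802 -0.22877012  0.91510361 -0.00117285  0.99451972]
```

View pics/w5.png

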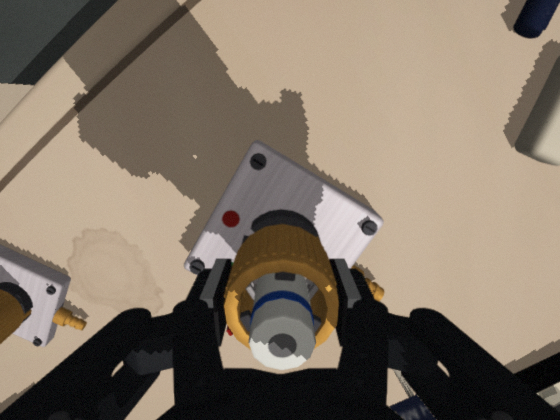

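```bash
python3 -m creep '[[[0,0,0.2],[0,0,0],1],[[0,0,0.4],[0,0,0],1],[[0,0,0.4],[0,0,0],1],[[0,0,0.4],[0,0,0],1],[[0,0,0.4],[0,0,0],-1],[[0,0,0.4],[0,0,0],-1],[[0,0,0.4],[0,0,0],-1],[[0,0,0.4],[0,0,0],-1],[[0,0,0.4],[0,0,0],-1],[[0,0,0.4],[0,0,0],-1]]' 60; python3 - <<'E'
from h import *
n='w6';grab('wrist',n)
f=load(n); C=cloud(f)
P=C[130:380,200:370].reshape(-1,3); r=np.hypot(P[:,0]-488.5,P[:,1]-179.8)
q=P[(r>19)&(r<23)&(P[:,2]>60)&(P[:,2]<100)];print(np.median(q[:,2]))
s=ctrl.read_state();print(s['contact_force'],s['wrist_torque'],s['ee_pos'])
E
```

```text
time: 8.0
ee_pos: [486.6, 179.0, 50.4]
tcp_rot: [-3.142, -0.0, 2.499]
contact_force: [0.6, -0.5, 0.4]
width: 85.2
81.14434604150784
[-0.44283946 -0.56101639  0.1266878 ] [-0.00699292  0.03744131 -0.00144098] [486.64902902 178.97312637  50.37899371]
```

View pics/w6.png

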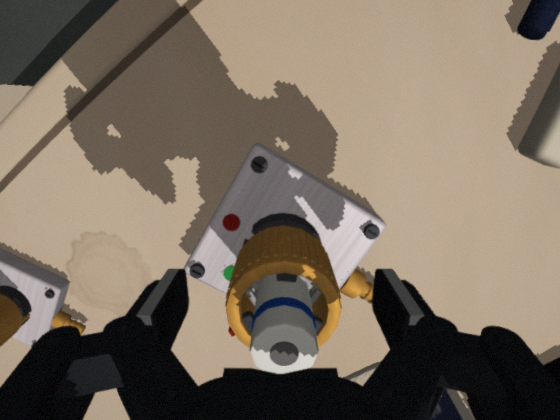

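The sleeve is resting open, with the rim at 81.1. Next I'll raise and grip the cap.

```bash
python3 -c "
from h import *
go(488.5,179.7,84.5,2.5)"
python3 -m creep '[[[-0.1,0.17,-3.4],[0,0,0],-1],[[-0.1,0.17,-3.4],[0,0,0],-1],[[-0.1,0.17,-3.4],[0,0,0],-1],[[-0.1,0.17,-3.4],[0,0,0],-1]]' 20; python3 -c "
from h import *
go(488.5,179.7,84.5,2.5)"
```

```text
shift cm [-0.1   0.17 -3.41] dist 34
turn [ 0.   -0.   -0.01]
time: 8.45
ee_pos: [488.0, 179.5, 83.8]
tcp_rot: [-3.141, -0.001, 2.499]
contact_force: [-0.9, -1.0, -0.9]
width: 85.7
shift cm [-0.03  0.04 -0.07] dist 1
turn [-0.01 -0.01 -0.01]
```

```bash
python3 -m creep '[[[0,0,-0.1],[0,0,0],1],[[0,0,-0.1],[0,0,0],1],[[0,0,-0.1],[0,0,0],1],[[0,0,-0.1],[0,0,0],1],[[0,0,-0.1],[0,0,0],1],[[0,0,-0.1],[0,0,0],1],[[0,0,-0.1],[0,0,0],1],[[0,0,-0.1],[0,0,0],1],[[0,0,-0.1],[0,0,0],1],[[0,0,-0.1],[0,0,0],1]]' 25; python3 -c "
from h import *
f=grab('wrist','w7')"
```

```text
time: 9.45
ee_pos: [488.5, 179.7, 85.2]
tcp_rot: [-3.142, -0.0, 2.499]
contact_force: [0.2, -0.1, -0.9]
width: 23.0
```

View pics/w7.png

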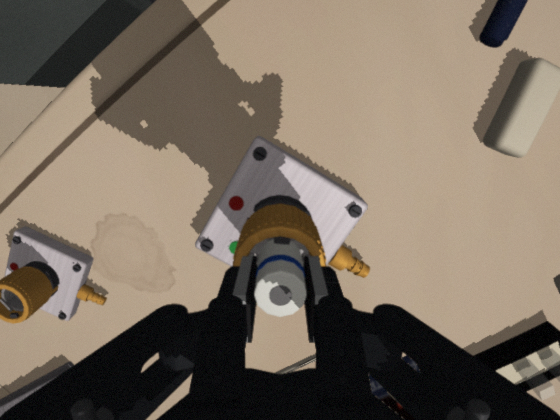

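```bash
python3 -m creep '[[[0,0,0],[0,0,0],1],[[0,0,-0.3],[0,0,0],1],[[0,0,-0.8],[0,0,0],1],[[0,0,-1.4],[0,0,0],1],[[0,0,-2.2],[0,0,0],1],[[0,0,-3],[0,0,0],1],[[0,0,-3],[0,0,0],1]]' 40; python3 -c "
from h import *
f=grab('wrist','w8')"
```

```text
time: 10.2
ee_pos: [489.7, 180.2, 117.1]
tcp_rot: [3.139, 0.002, 2.499]
contact_force: [0.5, 0.0, -0.6]
width: 22.5
```

View pics/w8.png

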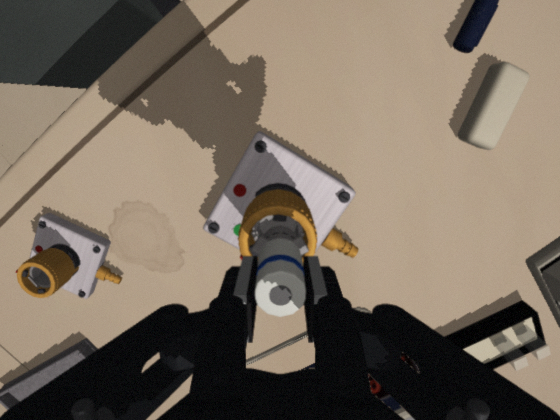

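```bash
python3 -c "
from h import *
f=load('top0');P=cloud(f)[175:230,280:345].reshape(-1,3)
q=P[(P[:,2]>12)&(P[:,2]<24)];print(cv2.minAreaRect(q[:,:2].astype(np.float32)))
f=load('side0');P=cloud(f)[190:228,262:312].reshape(-1,3)
q=P[(P[:,2]>12)&(P[:,2]<24)];print(cv2.minAreaRect(q[:,:2].astype(np.float32)))
go(527,-136,170,2.5)"
python3 -m creep '[[[0,0,-2.5],[0,0,0],1],[[0,0,-5],[0,0,0],1],[[-3,2,-5.3],[0,0,0],1],[[-6,5,-5.3],[0,0,0],1],[[-9,9,-5.3],[0,0,0],1],[[-12,12.5,-5.3],[0,0,0],1],[[-14.5,16,-5.3],[0,0,0],1],[[-17,19,-5.3],[0,0,0],1],[[-19.5,22.5,-5.3],[0,0,0],1],[[-22,27.5,-5.3],[0,0,0],1],[[-22,27.5,-5.3],[0,0,0],1],[[-22,27.5,-5.3],[0,0,0],1]]'; python3 -c "
from h import *
go(527,-136,150,2.5)"
```

```text
((529.4502563476562, -136.23318481445312), (140.41143798828125, 106.59986114501953), 84.770263671875)
((529.3277587890625, -134.10702514648438), (147.2025909423828, 105.45428466796875), 84.25370788574219)
shift cm [-21.96 -23.03  -5.38] dist 323
turn [ 0.02  0.01 -0.01]
time: 11.45
ee_pos: [792.6, 256.9, 148.1]
tcp_rot: [3.113, 0.02, 2.5]
contact_force: [-1.2, -0.9, -0.4]
width: 22.4
shift cm [ -2.25 -47.35  -1.51] dist 474
turn [0.33 0.23 0.  ]
```

I typed the wrong sign for y: I wrote the rows in the same call that printed the shift. I'll check for any damage before moving again.

```bash
python3 -c "
from h import *
grab('wrist','w9');grab('top','t9');grab('side','s9')
print(ctrl.read_state())
a=load('top0');b=load('t9')
d=np.abs(a['img'].astype(int)-b['img']).max(2)>60
cv2.imwrite('pics/diff.png',(d*255).astype(np.uint8))
C=cloud(b)
import sys
print('heights',[C[v,u].round(0) for u,v in((235,140),(235,175),(180,140),(210,100),(120,140))])
"
```

```text
{'time': 11.6, 'qpos': array([ 3.12535689e-01,  1.07571221e+00,  1.27540808e+00,  1.72501129e+00,
       -1.67748319e-04,  9.54883937e-01]), 'qd': array([-0.00209176, -0.02179158, -0.0010135 ,  0.00291026,  0.00017495,
       -0.00080319]), 'joint_efforts': array([ 1.99142438e-01, -6.79774261e+01,  2.79103446e+01, -4.10002861e-01,
        8.74284364e-03, -2.45589627e-04]), 'ee_pos': array([794.1061158 , 256.54255906, 156.07196053]), 'tcp_rot': array([3.10455724, 0.02640527, 2.49875154]), 'contact_force': array([-0.40658266, -0.48806277, -0.28306609]), 'wrist_torque': array([-0.04732525,  0.07651127,  0.02616384]), 'width': 22.267998590189926}
heights [array([702.,  98.,  74.]), array([614., 103.,  -4.]), array([558., 168., 549.]), array([853., 184.,  10.]), array([702., 440.,  91.])]
```

View pics/w9.png

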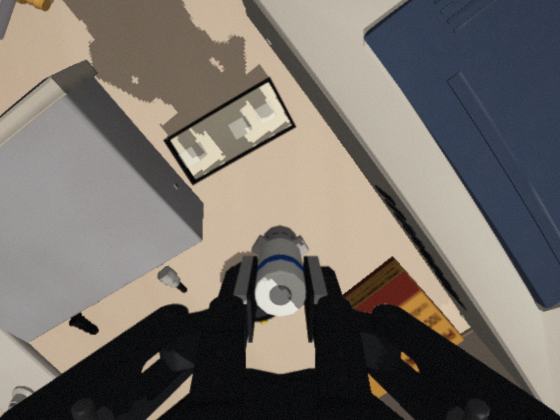

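View pics/t9.png

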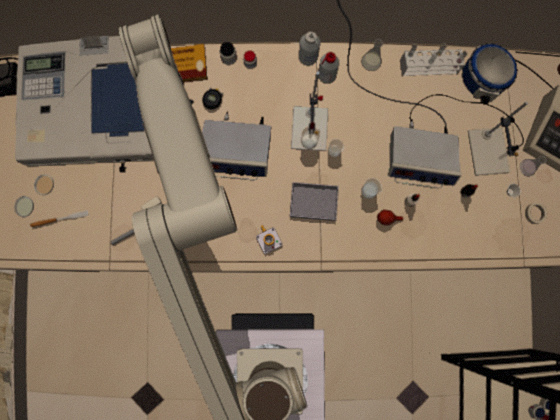

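View pics/s9.png

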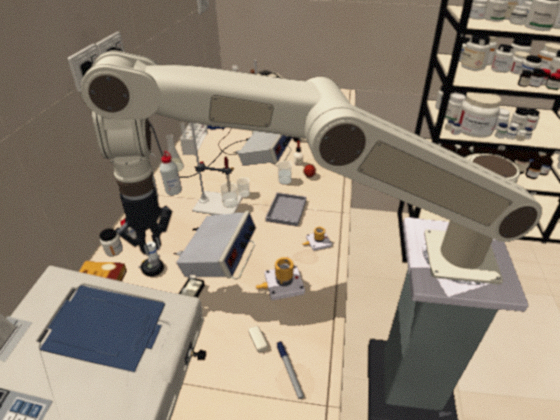

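Nothing was touched: the contact force is about 0, the cartridge is still held, and the scene is unchanged. I'll go back the way I came.

```bash
python3 -c "
from h import *
go(490,170,170,2.5)"
```

```text
shift cm [ 19.11 -25.07  -2.83] dist 316
turn [ 0.42  0.3  -0.01]
```

```bash
python3 -m creep '[[[2,-2.6,-0.2],[0,0,0],1],[[5,-6.5,-0.4],[0.1,0.1,0],1],[[8,-10.5,-0.8],[0.2,0.2,0],1],[[11,-14.4,-1.2],[0.3,0.2,0],1],[[14,-18.3,-1.5],[0.4,0.3,0],1],[[17,-22.3,-1.5],[0.4,0.3,0],1],[[19,-25,-1.5],[0.4,0.3,0],1],[[19,-25,-1.5],[0.4,0.3,0],1],[[19,-25,-1.5],[0.4,0.3,0],1]]'; python3 -c "
from h import *
s=ctrl.read_state();print(s['tcp_rot'],s['qpos'])
go(529,-135.5,165,2.5)"
```

```text
time: 12.5
ee_pos: [490.6, 169.7, 158.9]
tcp_rot: [3.137, 0.001, 2.499]
contact_force: [0.7, 0.2, -0.7]
width: 22.6
[3.13745331e+00 1.44448010e-03 2.49928624e+00] [ 3.32364033e-01  3.17554527e-01 -8.37559390e-02  1.16524950e+00
  1.12866874e-03  9.74669852e-01]
shift cm [-21.36 -22.14  -0.67] dist 308
turn [ 0.05  0.02 -0.01]
```

```bash
python3 -m creep '[[[-2,-2,-0.6],[0,0,0],1],[[-5,-5.2,-0.6],[0,0,0],1],[[-8,-8.3,-0.6],[0,0,0],1],[[-11,-11.4,-0.6],[0,0,0],1],[[-14,-14.5,-0.6],[0,0,0],1],[[-17,-17.6,-0.6],[0,0,0],1],[[-20,-20.7,-0.6],[0,0,0],1],[[-21.4,-22.1,-0.6],[0,0,0],1],[[-21.4,-22.1,-0.6],[0,0,0],1],[[-21.4,-22.1,-0.6],[0,0,0],1],[[-21.4,-22.1,-0.6],[0,0,0],1]]'; python3 -c "
from h import *
grab('wrist','w10')
s=ctrl.read_state();print(s['tcp_rot'],s['qpos'])
go(529,-135.5,65,2.5)"
```

```text
time: 13.6
ee_pos: [531.5, -134.5, 162.0]
tcp_rot: [3.141, 0.0, 2.5]
contact_force: [0.0, -0.7, -1.3]
width: 22.2
[ 3.14143054e+00 -5.24710929e-04  2.50097765e+00] [-2.47617705e-01  3.73347349e-01  5.33630395e-03  1.20320791e+00
  3.50693980e-04  3.92997266e-01]
shift cm [ 0.09 -0.24  9.68] dist 97
turn [ 0.   -0.01  0.01]
```

View pics/w10.png

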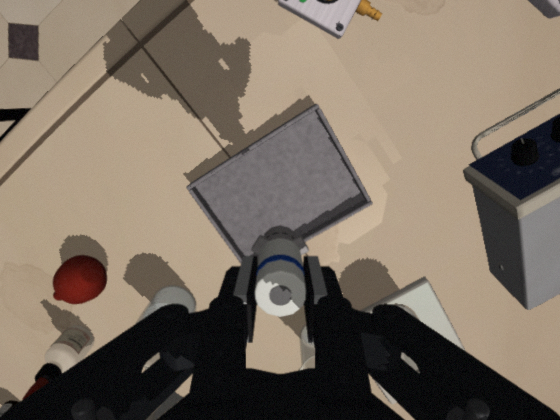

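```bash
python3 -m creep '[[[0.1,-0.2,4],[0,0,0],1],[[0.1,-0.2,8],[0,0,0],1],[[0.1,-0.2,10.7],[0,0,0],1],[[0.1,-0.2,10.7],[0,0,0],1],[[0.1,-0.2,10.7],[0,0,0],1],[[0.1,-0.2,10.7],[0,0,0],1]]'; python3 -c "
from h import *
go(529,-135.5,45.2,2.5)"
```

```text
time: 14.25
ee_pos: [530.1, -135.9, 56.1]
tcp_rot: [3.141, 0.002, 2.5]
contact_force: [-0.2, -0.6, 0.0]
width: 22.2
shift cm [ 0.11 -0.03  1.09] dist 11
turn [0.01 0.02 0.  ]
```

```bash
python3 -m creep '[[[0,0,0.2],[0,0,0],1],[[0,0,0.4],[0,0,0],1],[[0,0,0.6],[0,0,0],1],[[0,0,0.7],[0,0,0],1],[[0,0,0.8],[0,0,0],1],[[0,0,0.8],[0,0,0],1],[[0,0,0.8],[0,0,0],1]]'; python3 -m creep '[[[0,0,0.1],[0,0,0],1],[[0,0,0.1],[0,0,0],1],[[0,0,0.1],[0,0,0],1]]'
```

```text
time: 14.95
ee_pos: [528.1, -136.0, 45.9]
tcp_rot: [-3.141, -0.002, 2.499]
contact_force: [-0.5, 0.4, -0.8]
width: 22.5
time: 15.25
ee_pos: [528.3, -136.1, 45.2]
tcp_rot: [-3.141, -0.002, 2.499]
contact_force: [-0.1, 0.4, 1.8]
width: 22.7
```

```bash
python3 -m creep '[[[0,0,0.05],[0,0,0],1],[[0,0,0.05],[0,0,0],1],[[0,0,0.05],[0,0,0],1]]' 20; python3 -c "
from h import *
f=grab('side','s11');c=cv2.resize(f['img'][170:240,240:330],None,fx=7,fy=7,interpolation=cv2.INTER_CUBIC)
cv2.imwrite('pics/crop11.png',c[:,:,::-1])"
```

```text
time: 15.55
ee_pos: [528.4, -136.2, 45.2]
tcp_rot: [-3.141, -0.001, 2.499]
contact_force: [-1.9, 0.1, 6.1]
width: 21.7
```

View pics/crop11.png

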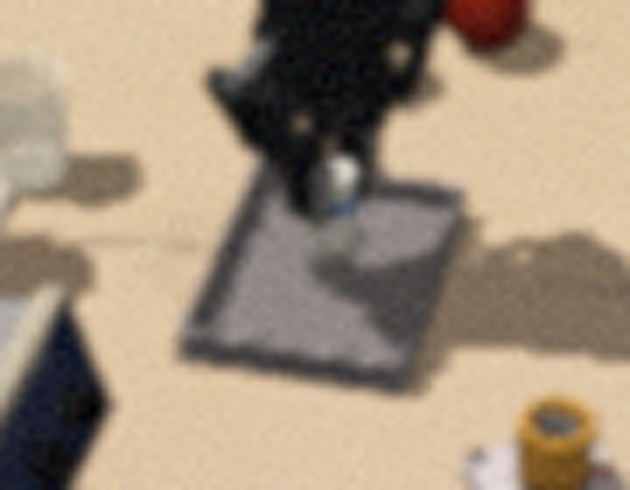

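On the floor with 6 N contact. Opening.

```bash
python3 -m creep '[[[0,0,-0.03],[0,0,0],0.5],[[0,0,-0.03],[0,0,0],0.4],[[0,0,-0.03],[0,0,0],0.2],[[0,0,-0.03],[0,0,0],0],[[0,0,-0.03],[0,0,0],-0.2],[[0,0,-0.03],[0,0,0],-0.2]]'; python3 -c "
from h import *
f=grab('wrist','w12')
print(ctrl.read_state()['contact_force'])"
```

```text
time: 16.2
ee_pos: [528.1, -136.0, 44.6]
tcp_rot: [-3.141, -0.002, 2.499]
contact_force: [-0.5, -0.8, 0.1]
width: 51.5
[ 0.98062198  0.19907288 -0.69648549]
```

View pics/w12.png

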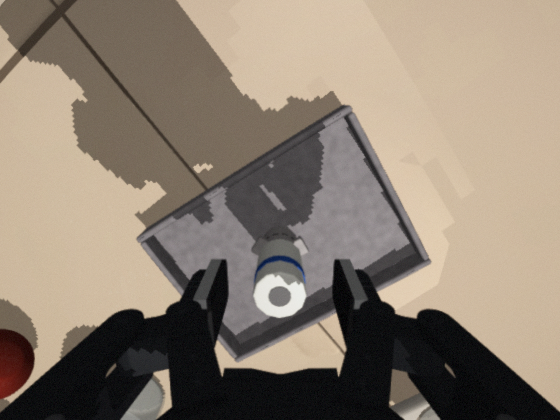

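Standing upright and free. Rising straight up, then returning to the coupler.

```bash
python3 -m creep '[[[0,0,-1],[0,0,0],-0.2],[[0,0,-3],[0,0,0],-0.4],[[0,0,-6],[0,0,0],-1],[[0,0,-10],[0,0,0],-1],[[0,0,-13],[0,0,0],-1],[[0,0,-13],[0,0,0],-1],[[0,0,-13],[0,0,0],-1]]' 20; python3 -c "
from h import *
f=grab('wrist','w13')
C=cloud(f).reshape(-1,3);q=C[(C[:,2]>58)&(C[:,2]<70)&(np.hypot(C[:,0]-528,C[:,1]+136)<30)];print(np.median(q,axis=0),((q.min(0)+q.max(0))/2))
go(488.5,179.7,175,2.5)"
```

```text
time: 16.95
ee_pos: [529.0, -136.2, 176.2]
tcp_rot: [3.141, 0.001, 2.499]
contact_force: [-0.0, -0.4, 0.1]
width: 85.4
[ 527.74755917 -135.77239107   64.06674391] [ 528.42133934 -136.19858776   62.46723018]
shift cm [22.08 22.91  0.  ] dist 318
turn [-0.01 -0.02 -0.01]
```

View pics/w13.png

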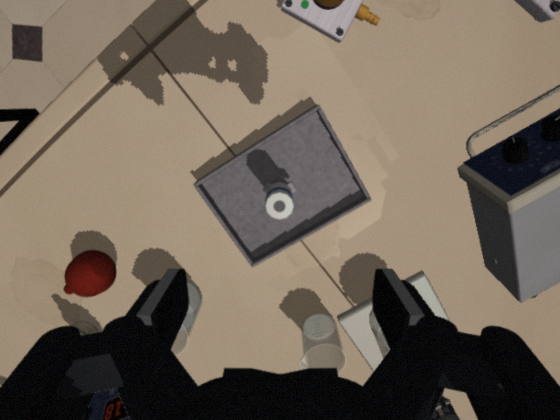

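The cartridge top is at z 64, so its foot is on the tray floor. It stands upright at the tray's centre (279,205).

```bash
python3 -m creep '[[[2,2,0],[0,0,0],-1],[[5,5.2,0],[0,0,0],-1],[[8,8.3,0],[0,0,0],-1],[[11,11.4,0],[0,0,0],-1],[[14,14.5,0],[0,0,0],-1],[[17,17.6,0],[0,0,0],-1],[[20,20.7,0],[0,0,0],-1],[[22,22.9,0],[0,0,0],-1],[[22,22.9,0],[0,0,0],-1],[[22,22.9,0],[0,0,0],-1],[[22,22.9,0],[0,0,0],-1]]' 20; python3 -c "
from h import *
f=grab('wrist','w14')
C=cloud(f).reshape(-1,3);q=C[(C[:,2]>75)&(C[:,2]<86)&(np.hypot(C[:,0]-488,C[:,1]-180)<30)];print(np.median(q,axis=0),cv2.minEnclosingCircle(q[:,:2].astype(np.float32)))
go(488.5,179.6,50.5,2.5)"
```

```text
time: 18.1
ee_pos: [488.8, 178.0, 174.1]
tcp_rot: [-3.139, -0.003, 2.498]
contact_force: [-0.0, -0.1, 0.2]
width: 85.6
[486.69105644 180.94211323  80.83757188] ((488.6434326171875, 179.19537353515625), 24.718473434448242)
shift cm [ 0.12  0.14 12.38] dist 124
turn [-0.03 -0.03 -0.03]
```

View pics/w14.png

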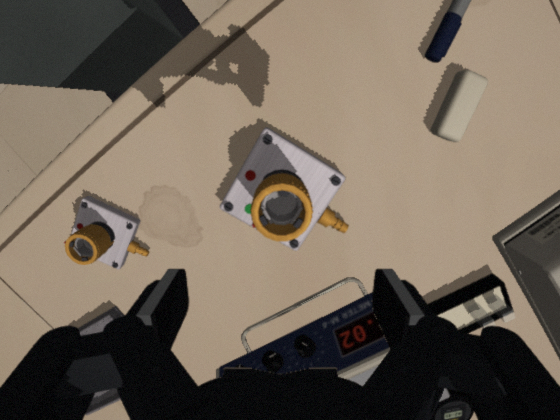

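```bash
python3 -m creep '[[[0.1,0.1,4],[0,0,0],-1],[[0.1,0.1,8],[0,0,0],-1],[[0.1,0.1,10],[0,0,0],-1],[[0.1,0.1,12.4],[0,0,0],-1],[[0.1,0.1,12.4],[0,0,0],-1],[[0.1,0.1,12.4],[0,0,0],-1],[[0.1,0.1,12.4],[0,0,0],-1]]' 20; python3 -c "
from h import *
go(488.5,179.6,49.5,2.5)"
```

```text
time: 18.85
ee_pos: [490.2, 180.4, 52.5]
tcp_rot: [3.14, -0.001, 2.498]
contact_force: [-0.1, -0.3, 0.6]
width: 85.2
shift cm [ 0.09 -0.17  0.3 ] dist 4
turn [ 0.02 -0.01 -0.02]
```

```bash
python3 -m creep '[[[0.05,-0.1,0.2],[0,0,0],-1],[[0.05,-0.1,0.2],[0,0,0],-1],[[0.05,-0.1,0.2],[0,0,0],-1]]' 20; python3 -c "
from h import *
go(488.5,179.6,49.5,2.5)"
```

```text
time: 19.15
ee_pos: [488.2, 180.2, 49.6]
tcp_rot: [3.141, -0.001, 2.499]
contact_force: [-0.4, 0.3, -0.4]
width: 85.1
shift cm [-0.06 -0.03  0.01] dist 1
turn [ 0.   -0.02 -0.01]
```

```bash
python3 -m creep '[[[-0.05,0,0],[0,0,0],1],[[-0.05,0,0],[0,0,0],1],[[-0.05,0,0],[0,0,0],1],[[-0.05,0,0],[0,0,0],1],[[-0.05,0,0],[0,0,0],1],[[-0.05,0,0],[0,0,0],1],[[-0.05,0,0],[0,0,0],1],[[-0.05,0,0],[0,0,0],1]]' 20; python3 -m creep '[[[0,0,0],[0,0,0],1],[[0,0,0],[0,0,0],1],[[0,0,-0.2],[0,0,0],1],[[0,0,-0.4],[0,0,0],1],[[0,0,-0.5],[0,0,0],1],[[0,0,-0.5],[0,0,0],1],[[0,0,-0.5],[0,0,0],1]]' 60; cat > rim.py <<'E'
from h import *
import sys
n=sys.argv[1];f=grab('wrist',n)
P=cloud(f)[130:380,200:370].reshape(-1,3); r=np.hypot(P[:,0]-488.5,P[:,1]-179.8)
q=P[(r>19)&(r<23)&(P[:,2]>60)&(P[:,2]<100)];print('rim',np.median(q[:,2]))
s=ctrl.read_state();print(s['contact_force'],s['wrist_torque'],s['tcp_rot'])
E
python3 rim.py w15
```

```text
time: 19.95
ee_pos: [488.3, 179.5, 49.2]
tcp_rot: [-3.141, -0.002, 2.499]
contact_force: [-2.0, -2.5, 4.4]
width: 48.3
time: 20.65
ee_pos: [488.0, 179.6, 53.4]
tcp_rot: [-3.14, -0.003, 2.499]
contact_force: [2.3, -0.0, -9.7]
width: 46.7
rim 84.83923827641144
[ 1.32385984 -0.3390822  -9.59354098] [-0.05304215 -0.4420729  -0.01493138] [-3.14008965e+00 -2.47647869e-03  2.49936951e+00]
```

```bash
python3 -m creep '[[[0,0,-0.05],[0,0,1],1],[[0,0,-0.05],[0,0,2.2],1],[[0,0,-0.05],[0,0,3.5],1],[[0,0,-0.05],[0,0,4.8],1],[[0,0,-0.05],[0,0,6],1],[[0,0,-0.05],[0,0,7.2],1],[[0,0,-0.05],[0,0,8.5],1],[[0,0,-0.05],[0,0,9.8],1],[[0,0,-0.05],[0,0,11],1],[[0,0,-0.05],[0,0,11.5],1],[[0,0,-0.05],[0,0,11.5],1],[[0,0,-0.05],[0,0,11.5],1]]' 60; python3 rim.py w16
```

```text
time: 21.9
ee_pos: [488.9, 179.8, 54.6]
tcp_rot: [-3.141, -0.001, 1.497]
contact_force: [3.4, -1.2, -9.2]
width: 46.5
rim 86.14418687196655
[ 4.35241094 -0.30434161 -9.67720343] [-0.03887519 -1.01361959 -0.04668172] [-3.14055937e+00 -6.83260621e-04  1.49658684e+00]
```

View pics/w16.png

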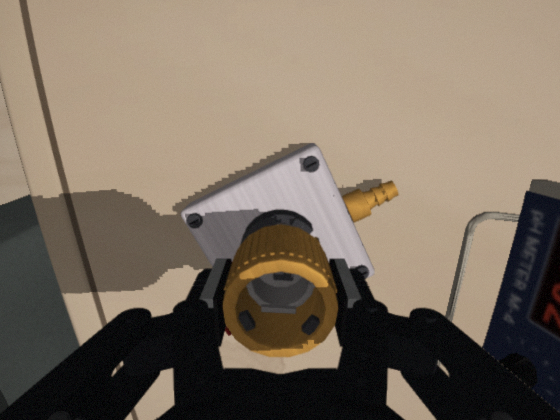

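Turned back 1.0 rad. Lowering about 11 mm with the sleeve held.

```bash
python3 -m creep '[[[0,0,0.3],[0,0,0],1],[[0,0,0.6],[0,0,0],1],[[0,0,0.9],[0,0,0],1],[[0,0,1.2],[0,0,0],1],[[0,0,1.2],[0,0,0],1],[[0,0,1.2],[0,0,0],1]]' 60; python3 rim.py w17
```

```text
time: 22.55
ee_pos: [488.8, 179.9, 42.8]
tcp_rot: [-3.141, -0.001, 1.496]
contact_force: [3.6, -1.1, -6.2]
width: 46.5
rim 74.39577079174012
[ 4.95596106  0.27488225 -6.62725745] [-0.08069661 -1.20577578 -0.00200435] [-3.14052983e+00 -7.75608284e-04  1.49582476e+00]
```

Almost down, so past the teeth. Releasing and backing off straight up.

```bash
python3 -m creep '[[[0,0,0],[0,0,0],-1],[[0,0,0],[0,0,0],-1],[[0,0,0],[0,0,0],-1],[[0,0,0],[0,0,0],-1],[[0,0,0],[0,0,0],-1],[[0,0,0],[0,0,0],-1],[[0,0,-3],[0,0,0],-1],[[0,0,-7],[0,0,0],-1],[[0,0,-12],[0,0,0],-1],[[0,0,-16],[0,0,0],-1],[[0,0,-16],[0,0,0],-1],[[0,0,-16],[0,0,0],-1]]' 20; python3 -m creep '[[[0,0,0],[0,0,0],-1],[[0,0,0],[0,0,0],-1]]';python3 rim.py w18; python3 - <<'E'
from h import *
f=load('w18');c=cv2.resize(f['img'][90:230,200:360],None,fx=4,fy=4,interpolation=cv2.INTER_CUBIC);cv2.imwrite('pics/crop18.png',c[:,:,::-1])
s=grab('side','s18'); t=grab('top','t18')
c=cv2.resize(s['img'][170:305,235:340],None,fx=4.4,fy=4.4,interpolation=cv2.INTER_CUBIC);cv2.imwrite('pics/crop18s.png',c[:,:,::-1])
C=cloud(s).reshape(-1,3);q=C[(C[:,2]>58)&(C[:,2]<70)&(np.hypot(C[:,0]-528,C[:,1]+136)<30)];print(np.median(q,axis=0))
E
```

```text
time: 23.8
ee_pos: [489.3, 179.9, 203.7]
tcp_rot: [3.141, -0.002, 1.496]
contact_force: [-0.3, -0.2, -0.0]
width: 85.5
time: 24.0
ee_pos: [487.5, 179.2, 200.7]
tcp_rot: [-3.136, 0.001, 1.496]
contact_force: [-0.7, -0.3, -0.2]
width: 85.7
rim 73.94745255551354
[ 0.16896091  0.68141569 -0.14011355] [0.02661064 0.01276001 0.03995086] [-3.13625695e+00  1.00357797e-03  1.49577233e+00]
[nan nan nan]
  return _methods._mean(a, axis=axis, dtype=dtype,
  ret = um.true_divide(
```

View pics/crop18.png

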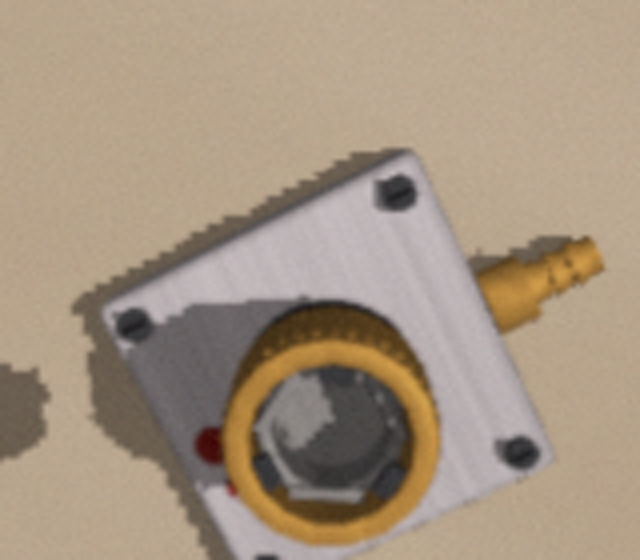

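View pics/crop18s.png

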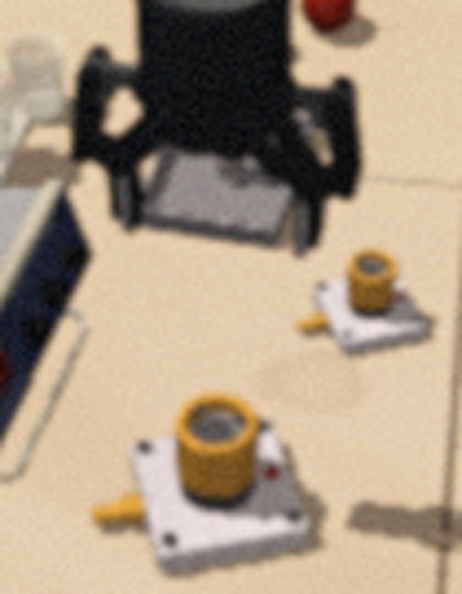

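```bash
python3 - <<'E'
from h import *
f=load('t18');c=cv2.resize(f['img'][130:265,100:500],None,fx=2,fy=2,interpolation=cv2.INTER_CUBIC);cv2.imwrite('pics/crop19.png',c[:,:,::-1])
C=cloud(f).reshape(-1,3);q=C[(C[:,2]>58)&(C[:,2]<70)&(np.hypot(C[:,0]-528,C[:,1]+136)<30)];print(len(q),q.mean(0))
E
```

```text
51 [ 526.97955623 -138.15417922   63.02565844]
```

View pics/crop19.png

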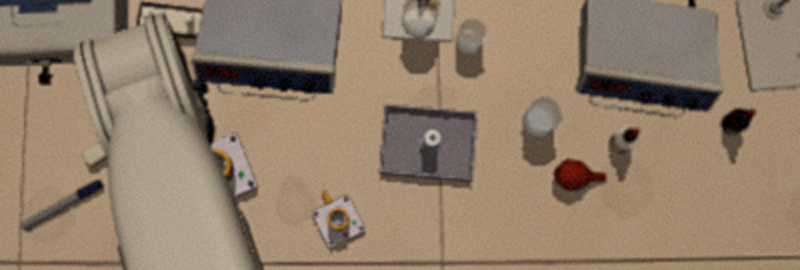

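The cartridge is upright in the tray at (432,138) in the crop, the bystanders are unmoved, and the sleeve is fully down. Handing in.

```bash
python3 -c "
from plant import ctrl
print(ctrl.close_job())"
```

```text
the job is handed in; nothing more can be done
None
```

The job was done in the order asked and handed in at about 24 s of the 66 s allowed. I lifted and turned the larger coupler's sleeve 1.0 rad to the green mark, set the cartridge in the tray, then turned the sleeve back and let it spring down.

**Last checks**
- **Held open:** after I let go at the green mark, the rim measured about 81 mm, which fits a lift of 7.5 mm.
- **Sleeve closed:** the rim measured 73.9 mm, the same as at the start. The gripper was back at its starting angle, and the sleeve's red line appeared to be on the red dot's side.
- **Cartridge:** its top is at 63–64 mm, so the foot stands on the tray floor. It is upright near the tray's centre, at about (528, −136). Contact was about 6 N when I set it down.
- **Loose things:** they looked unmoved in the last top view, except that the arm hid most of the rubber block. I had seen the block in place by wrist camera shortly before, when I returned to the coupler.
- **Robot:** it ended clear of everything.

**What went wrong or disagreed**
- **Wrong-way move:** I typed one move with the wrong sign while carrying the cartridge. The arm reached out over the back of the bench to about x = 794, with joint 3 near its limit at 1.275 of 1.28 rad. Wrist force stayed near zero, and in the pictures taken right after, nothing had been touched or moved. I brought the arm back the same way.
- **Side camera:** it could not see the cartridge at the end because the gripper blocked it, so the final check relied on the top camera.

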